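# Park a printing block under the hold-down spring of its keeper tray

### The arm

A 6-joint arm with a two-finger parallel gripper is mounted at the origin on the work surface. World frame = base frame: x ahead of the robot, y to its left, z up, the work surface at z = 0. Lengths are in m, angles in rad, forces in N, time in s.
With the tool pointing down it reaches from about 0.425 to 1.125 m from the base axis. Payload 14.9 kg.
Tool frame: the origin (TCP) lies between the finger pads; the fingertips stand 8 mm ahead of it and the grasp point (between the pads) lies 11 mm behind it; z points along the fingers, x is the direction in which the jaws open and shut, and the axes are right-handed (so a half turn about z gives the same grasp; the last joint's range is limited). The gripper opens to 91 mm and grips with 3 to 60 N. Pads are 32 mm wide; open, the fingers measure 118 mm over their backs; the gripper's body (76 mm by 178 mm) begins 60 mm behind the grasp point.
Start: joints at [1.163, 0.379, 1.734, -0, 1.028, -0.033], TCP at [0.256, 0.651, 0.222] pointing down, gripper open.
Joint ranges: [-2.77, 2.77], [-0.74, 2.19], [0, 2.66], [-1.06, 4.2], [0.31, 2.87], [-3.08, 3.08]. Speed limits (rad/s): [1.89, 1.89, 2.39, 3.14, 3.14, 3.14].

### API

Orientations are given as a unit quaternion [x, y, z, w].
In Python, from bench import telemetry, vision, ticket gives the robot as it stands.
- The arm moves only by the tool arm_command, never from a script. Its argument "moves" is one flat list of numbers, 5 for each row, row after row: the shift along the tool's x, y, z in m, then the turn about the tool's z in degrees, then the gripper command: -1 is shut, 1 is fully open, values between are in proportion. In form: [dx, dy, dz, roll, jaw, dx, dy, dz, roll, jaw, ...]. A call has 1 to 8 rows; each row shifts and turns the pose as measured when the row begins, along the tool's axes as they then stand; what a row does not reach is not made up. A row lasts 1/12 s, in which the tool goes at most 41.7 mm and 7.16 degrees, less where a joint would pass 70% of its speed; a pose out of reach is approached as far as the arm can. A call with a gripper value outside its range is refused whole. The fingers move at their own pace and stop on an object; the grip force is fixed at half the most. Time passes only in rows, so rows that do not move let the fingers close. It gives the time, the measured TCP pose, the force and the opening at its end, in the units of the state.
- telemetry.observe(): the state, without advancing time (a new reading comes with each control period).
- vision.snapshot(name): name is "scene" or "top" or "wrist"; returns (picture, depth): 480x640x3 uint8, red, green, blue; 480x640 float32, m along the optical axis (not along the pixel's ray), 0 where there is no reading.
- vision.camera_model(name): a dict with "K" (3x3 intrinsics, pixels), "k1" (the pictures are not rectified: a ray, as slopes to the right and down, at radius r is drawn at 1 + k1 r^2 times it, then the intrinsics apply), "origin" and "rotation" of the camera in the world. Camera axes: x right, y down, z forward; pixel columns grow to the right and rows downward; lengths in m; the calibration is good to about 2 mm. A picture is of the moment at which its call begins: read the wrist's pose just before it. camera_model takes no time and is no camera call; for the wrist camera it gives the pose at the moment of the call.
- ticket.finish_job(): hands the job in, once; it reports no verdict.
The state is a dict: "t": time; "joint_pos": joint angles; "joint_velocities": joint speeds; "tau": joint torques, N m; "eef_pos": TCP position; "ee_rot": TCP orientation; "wrist_force": force on the tool from outside, world axes, zero at the start; "torque": the same for the moment, N m; "grip_width": finger opening in m.
Only numpy, scipy, OpenCV 4.12 (cv2) and the standard library are available. Lean on these libraries where they do the work, as an engineer would, in place of code of your own. Each camera call takes 0.05 s, during which the arm holds its last target. There are 200 camera calls.

### The job

Put the printing block away in its keeper tray: with your fingertips press the block down hard onto the sprung pad and, keeping it pressed, push it along the tray so that its front passes under the leaf spring, not rammed against its lip, and it goes fully home against the end stop. Do not lift or carry the block, leave the other things on the table where they are, and take the hand away so that the spring alone holds the block down.

Things in the scene. Friction and masses are not known exactly. Their poses are not given: they have to be found in the camera images.
- tray: keeper tray, fixed, 275 mm long (x), 116 wide. Origin on the table under mid-channel; +x runs from the open end (x -120 mm) to the end stop at x +110, z up. Wooden side rails 46 mm high, inner faces at y +-46. Beyond the stop a dark end block, 57 mm high, x 110 to 155; on it the leaf spring's clamp, top 73 mm high. Tray, pad and leaf are slippery (friction about 0.2)
- tray_stop (a point): middle of the end stop's face, 110 mm along the tray's +x from its origin and 54 mm above the table; axes as the tray's. The block's front face rests against it when home
- pad (a joint): travel (m) of the sprung pad, the dark plate 226 x 90 x 8 mm that floats level on springs in the channel: 0 = fully up, top 32 mm above the table; 0.008 = fully down, top 24 mm. It stays up under the block's own weight; roughly 1 to 4 N more starts it down, 11 to 14 N brings it to the bottom (1.25 N per mm)
- leaf: leaf spring, a springy steel strip 36 mm wide over mid-channel; origin at its root on the tray's middle line, 30 mm beyond the stop, 65 mm above the table, axes as the tray's when free. Free, its belly hangs 53 mm above the table, 28 mm before the stop; its turned-up lip ends 44 mm before it. A block standing up butts the lip; pressed down 6 mm or more it slips under. Belly force 4.5 N plus 1.5 N per mm of lift
- leaf_lip (a point): middle of the end of the leaf's turned-up lip, underside; free, it is 66 mm along the tray's +x from its origin and 58 mm above the table
- block: wooden printing block, carved face down on the pad between the rails, towards the open end: 130 mm long (x), 84 wide, body 30 high, 0.22 to 0.45 kg. Origin at the centre of its underside, +x to the stop, z up. Across its middle on top a light handle bar, 26 mm (x) by 76 (y), 30 high. Flat ledges 52 mm long before and behind the bar; fingertips can press on the rear one and push against the bar
- block_nose (a point): middle of the top edge of the block's front face, x = +65 mm, z = 30 mm in the block's frame; home, it meets the stop
- block_back (a point): centre of the rear ledge's top face, x = -39 mm, z = 30 mm in the block's frame, 26 mm behind the rear face of the handle bar
- round_block: bystander: round printing block 84 mm across, 53 high, standing on its handle, carved face up; origin under its centre
- dye_jar: bystander: white jar with a metal cap, 68 mm across, 85 high; origin under its centre
- mallet: bystander: wooden mallet standing on its round head (60 mm across, 52 high), handle up, 120 high in all; origin under its centre
Things that resemble listed ones, but are neither listed nor needed, are in the scene too. What is shaped like the block but blue is not meant.

How it is judged:
On the way:
1. the fingers press the block down on the sprung pad before its front passes under the spring (value of joint pad above 0.0035 m and contact force between the fingers and block above 3 N and x of block_nose in the frame of tray_stop below -0.03 m), for 0.05 s.
At the end, for the whole second after the job is handed in: the block's front is within 4 mm of the end stop, the leaf spring presses on it with more than 2 N and holds it at least 3 mm below where it lay at the start, level within 0.06 rad and at rest (x of block_nose in the frame of tray_stop above -0.004 m and contact force between leaf and block above 2 N and z of block in the frame of tray below 0.029 m and angle between block's own z axis and vertical below 0.06 rad and linear speed of block below 0.01 m/s); the robot touches nothing.
It fails at once if the block is lifted (more than 8 mm above where it lay) (z of block in the frame of tray above 0.04 m).
It fails at once if the block is tipped over (by more than 0.3 rad) (angle between block's own z axis and vertical above 0.3 rad).
It fails at once if a bystander is knocked aside (more than 25 mm) (distance of any of round_block, dye_jar, mallet from where it was at the start of the episode above 0.025 m).
It fails at once if the block is rammed against the leaf spring (more than 25 N between them) (contact force between leaf and block above 25 N).
It also fails if it takes over 38 s, if anything falls off the work surface, if the arm or the gripper's body presses on something with over 40 N, if the wrist force passes 120 N, or if a joint passes its speed limit or range.

## Working session

There is one attempt and no reset: what is moved stays moved. The work goes in short steps, Python scripts to look and compute and a tool call to move; the robot and the scene stay as the last step left them, time stands still between calls to the robot, and variables do not carry over. Pictures are saved under pics/ and viewed, about 8 in all and at most 12, crops included, and the job is handed in when it is done.

Besides the shell and the picture viewer there is one more tool, called after "Emit:" as a command line: name --argument value ..., lists and objects as JSON in quotes. arm_command: Moves the arm, as the interface text tells. Its arguments: {"type":"object","properties":{"moves":{"type":"array","items":{"type":"number"}}},"required":["moves"]}

```bash
mkdir -p pics
cat > h.py <<'E'
import numpy as np, cv2
from bench import telemetry, vision, ticket
def snap(n, f=None):
    m=vision.camera_model(n); p,d=vision.snapshot(n)
    if f: cv2.imwrite('pics/'+f,p[:,:,::-1])
    return p,d,m
def ray(m,u,v):
    K=np.array(m['K']); s=cv2.undistortPoints(np.array([[[u,v]]],float),K,np.array([m['k1'],0,0,0,0.]))[0,0]
    return np.array(m['rotation'])@np.array([s[0],s[1],1.])
def at_z(m,u,v,z):
    r=ray(m,u,v); o=np.array(m['origin']); return o+r*(z-o[2])/r[2]
def at_d(m,d,u,v,k=2):
    w=d[v-k:v+k+1,u-k:u+k+1]; w=w[w>0]
    return np.array(m['origin'])+ray(m,u,v)*np.median(w) if w.size else None
E
python3 - <<'E'
from h import *
s=telemetry.observe(); print({k:np.round(v,3).tolist() for k,v in s.items()})
for n in('top','scene'):
    p,d,m=snap(n,n+'1.png'); np.savez(n+'1.npz',p=p,d=d,**{k:np.array(v) for k,v in m.items()}); print(n,m['origin'],np.round(m['rotation'],3).tolist(),m['K'],m['k1'])
E
```

```text
{'t': 0.0, 'joint_pos': [1.163, 0.379, 1.735, 0.0, 1.028, -0.033], 'joint_velocities': [-0.0, 0.002, 0.001, -0.0, -0.0, -0.001], 'tau': [-0.003, -76.371, -43.439, 0.065, 0.042, -0.0], 'eef_pos': [0.256, 0.651, 0.221], 'ee_rot': [0.826, 0.563, -0.0, 0.0], 'wrist_force': [-0.321, 0.235, -0.354], 'torque': [-0.005, -0.015, 0.03], 'grip_width': 0.091}
top [0.43772756 0.03137324 1.0653007 ] [-0.706, 0.707, -0.028, 0.045] [[543.02590569   0.         321.54819842]
 [  0.         543.02590569 243.23894129]
 [  0.           0.           1.        ]] 0.047832844014258684
scene [ 1.04819424 -0.4629858   0.5269911 ] [0.812, 0.334, -0.173, -0.447] [[515.94903558   0.         319.09579955]
 [  0.         515.94903558 235.59477387]
 [  0.           0.           1.        ]] -0.10280155049346641
```

View pics/top1.png

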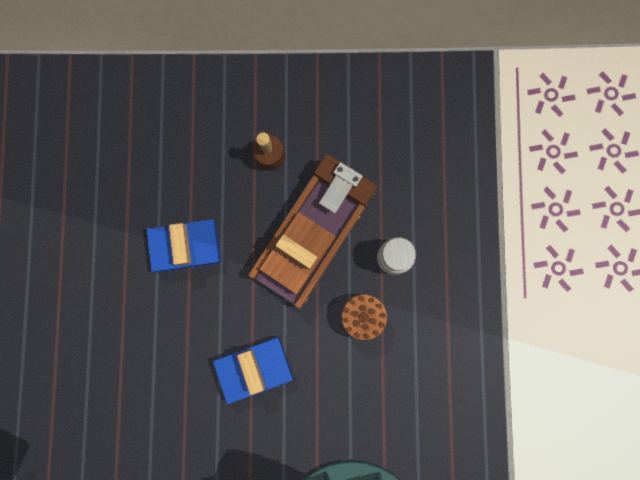

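View pics/scene1.png

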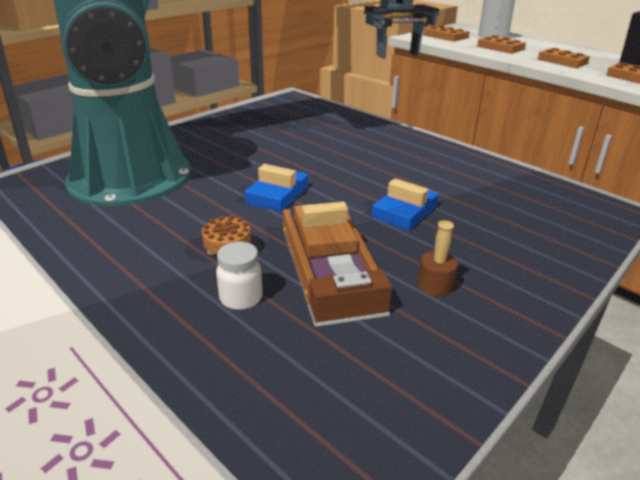

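The top view shows the tray from the open end (276,290) to the end block (345,180), with the wooden block and its light bar at (297,252). Possible confusions are the two blue look-alikes at (183,245) and (252,370), which aren't meant, and the round block at (364,317). I choose the brown block in the tray. Next is one close crop to check it.

Run:
```python
import cv2
p=cv2.imread('pics/top1.png')[145:315,235:395]
cv2.imwrite('pics/crop1.png',cv2.resize(p,None,fx=3.5,fy=3.5,interpolation=cv2.INTER_CUBIC))
```

```text
(no output)
```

View pics/crop1.png

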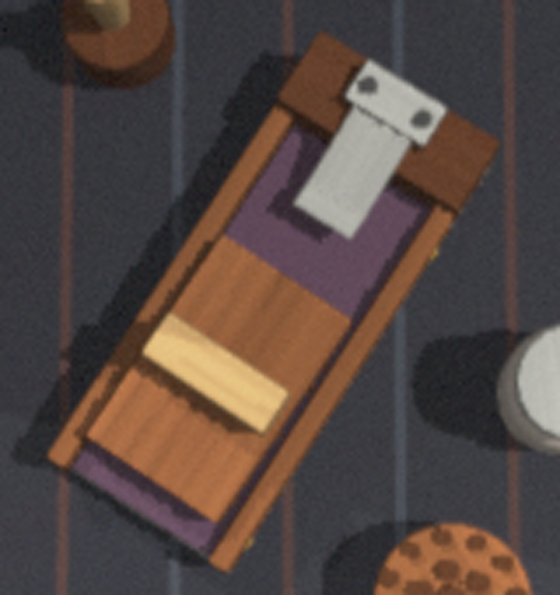

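The crop confirms it: brown block, light bar, in the tray with the leaf ahead of it. Block top corners are at about crop (228,237), (350,318), (212,522) and (87,435). End-block top corners are at (323,32), (498,145), (457,213) and (278,98).

```bash
cat >> h.py <<'E'
def fit(P,Q):  # 2D rigid: world = R P + t
    P=np.array(P,float);Q=np.array(Q,float);a=P-P.mean(0);b=Q-Q.mean(0)
    th=np.arctan2((a[:,0]*b[:,1]-a[:,1]*b[:,0]).sum(),(a*b).sum())
    R=np.array([[np.cos(th),-np.sin(th)],[np.sin(th),np.cos(th)]]); t=Q.mean(0)-R@P.mean(0)
    return th,t,np.linalg.norm(P@R.T+t-Q,axis=1)
E
python3 - <<'E'
from h import *
z=np.load('top1.npz'); m={k:z[k] for k in('K','k1','origin','rotation')}; m['k1']=float(m['k1']); d=z['d']
W=lambda c,h:at_z(m,c[0]/3.5+235-.36,c[1]/3.5+145-.36,h)[:2]
B=fit([(65,42),(65,-42),(-65,-42),(-65,42)],np.array([W(c,.062) for c in[(228,237),(350,318),(212,522),(87,435)]])*1e3)
H=fit([(13,38),(13,-38),(-13,-38),(-13,38)],np.array([W(c,.092) for c in[(170,315),(288,393),(265,433),(142,353)]])*1e3)
T=fit([(155,58),(155,-58),(110,-58),(110,58),(-120,58),(-120,-58)],np.array([W(c,h) for c,h in[((323,32),.057),((498,145),.057),((457,213),.057),((278,98),.057),((48,457),.046),((228,572),.046)]])*1e3)
for n,f in zip('BHT',(B,H,T)): print(n,np.degrees(f[0]).round(2),f[1].round(1),f[2].round(1))
for u,v in[(305,232),(297,252),(276,272),(318,210),(340,193),(347,174),(330,165),(281,290),(400,255),(364,317)]: print(u,v,at_d(m,d,u,v,1).round(4))
E
```

```text
Traceback (most recent call last):
  File "h.py", line 11, in at_z
    r=ray(m,u,v); o=np.array(m['origin']); return o+r*(z-o[2])/r[2]
  File "h.py", line 9, in ray
    return np.array(m['rotation'])@np.array([s[0],s[1],1.])
           ~~~~~~~~~~~~~~~~~~~~~~~^~~~~~~~~~~~~~~~~~~~~~~~~
ValueError: matmul: Input operand 1 has a mismatch in its core dimension 0, with gufunc signature (n?,k),(k,m?)->(n?,m?) (size 3 is different from 4)
```

```bash
sed -i "s/return np.array(m\['rotation'\])@/return Rotation.from_quat(m['rotation']).as_matrix()@/; 1a from scipy.spatial.transform import Rotation" h.py
python3 - <<'E'
from h import *
z=np.load('top1.npz'); m={k:z[k] for k in('K','k1','origin','rotation')}; m['k1']=float(m['k1']); d=z['d']
W=lambda c,h:at_z(m,c[0]/3.5+235-.36,c[1]/3.5+145-.36,h)[:2]
B=fit([(65,42),(65,-42),(-65,-42),(-65,42)],np.array([W(c,.062) for c in[(228,237),(350,318),(212,522),(87,435)]])*1e3)
H=fit([(13,38),(13,-38),(-13,-38),(-13,38)],np.array([W(c,.092) for c in[(170,315),(288,393),(265,433),(142,353)]])*1e3)
T=fit([(155,58),(155,-58),(110,-58),(110,58),(-120,58),(-120,-58)],np.array([W(c,h) for c,h in[((323,32),.057),((498,145),.057),((457,213),.057),((278,98),.057),((48,457),.046),((228,572),.046)]])*1e3)
for n,f in zip('BHT',(B,H,T)): print(n,np.degrees(f[0]).round(2),f[1].round(1),f[2].round(1))
for u,v in[(305,232),(297,252),(276,272),(318,210),(340,193),(347,174),(330,165),(281,290),(400,255),(364,317)]: print(u,v,at_d(m,d,u,v,1).round(4))
R=Rotation.from_quat(telemetry.observe()['ee_rot']).as_matrix();print(R.round(3))
E
```

```text
B -34.5 [525.1  99.7] [2.9 2.7 1.7 1.5]
H -33.31 [524.6  99.4] [1.5 1.9 1.2 0.9]
T -32.76 [552.8  80.4] [1.5 3.1 0.8 0.8 1.4 2.1]
305 232 [0.5635 0.0856 0.0605]
297 252 [0.5234 0.0984 0.0907]
276 272 [0.489  0.1392 0.0606]
318 210 [0.6098 0.0623 0.0314]
340 193 [0.6372 0.0201 0.0595]
347 174 [0.6714 0.007  0.0683]
330 165 [0.6921 0.0388 0.0549]
281 290 [0.4563 0.1326 0.031 ]
400 255 [ 0.518  -0.0873  0.0855]
364 317 [ 0.4062 -0.0234  0.0516]
[[ 0.366  0.931 -0.   ]
 [ 0.931 -0.366 -0.001]
 [-0.001 -0.    -1.   ]]
```

Measurements agree. The tray is at (553,80) mm with yaw about −32.8°. The block sits at tray x about −34, so the nose is about 79 mm short of the stop. I'll use the tool with its jaws along tray y, slightly open, with tool y along tray +x. Then I turn it and go above the rear ledge.

Emit:
arm_command --moves '[0,0,0,5.65,-0.35,0,0,0,5.65,-0.35,-0.02,0.03,0,0,-0.35,-0.02,0.03,0,0,-0.35,-0.02,0.03,0,0,-0.35,-0.02,0.03,0,0,-0.35,-0.02,0.03,0,0,-0.35,-0.02,0.03,0,0,-0.35]'

```text
t: 0.77
eef_pos: [0.3399, 0.4482, 0.2183]
ee_rot: [0.879, 0.477, -0.002, 0.001]
wrist_force: [0.8, 0.1, -0.3]
grip_width: 0.0408
```

Emit:
arm_command --moves '[-0.02,0.03,0,0,-0.35,-0.02,0.03,0,0,-0.35,-0.02,0.03,0,0,-0.35,-0.02,0.03,0,0,-0.35,-0.02,0.03,0,0,-0.35,-0.02,0.03,0,0,-0.35,-0.02,0.03,0,0,-0.35,0,0,0,0,-0.35]'

```text
t: 1.43
eef_pos: [0.4423, 0.1998, 0.2179]
ee_rot: [0.879, 0.477, -0.002, 0.001]
wrist_force: [-0.5, 0.6, 0.5]
grip_width: 0.0295
```

```bash
cat >> h.py <<'E'
TH=np.radians(-32.8); T0=np.array([.5528,.0804]); RT=np.array([[np.cos(TH),-np.sin(TH)],[np.sin(TH),np.cos(TH)]])
def where(goal=None):
    s=telemetry.observe(); p=np.array(s['eef_pos']); R=Rotation.from_quat(s['ee_rot']).as_matrix()
    print('t',round(s['t'],2),'tcp',p.round(4),'in tray mm',(1e3*RT.T@(p[:2]-T0)).round(1),'yaw of tool y',np.degrees(np.arctan2(R[1,1],R[0,1])).round(2),'tilt',R[:,2].round(3),'F',np.round(s['wrist_force'],1),'w',round(s['grip_width'],4))
    if goal is not None:
        g=np.r_[T0+RT@np.array(goal[:2])*1e-3,goal[2]*1e-3]; print('tool move mm',(1e3*R.T@(g-p)).round(1))
E
python3 -c "
from h import *
where((-73,1,110))"
```

```text
t 1.43 tcp [0.4423 0.1998 0.2179] in tray mm [-157.6   40.5] yaw of tool y -33.07 tilt [-0.003 -0.005 -1.   ] F [-0.5  0.6  0.5] w 0.0295
tool move mm [-38.5  84.8 108.2]
```

Emit:
arm_command --moves '[-0.013,0.028,0,0,-0.35,-0.013,0.028,0,0,-0.35,-0.013,0.028,0,0,-0.35,0,0,0.03,0,-0.35,0,0,0.03,0,-0.35,0,0,0.02,0,-0.35,0,0,0,0,-0.35]'

```text
t: 2.02
eef_pos: [0.4949, 0.1147, 0.1368]
ee_rot: [0.88, 0.474, -0.0, 0.002]
wrist_force: [-0.9, 0.2, -0.3]
grip_width: 0.0295
```

```bash
python3 -c "
from h import *
where((-73,1,74))
p,d,m=snap('wrist','wr1.png'); print(m['origin'])
np.savez('wr1.npz',p=p,d=d,**{k:np.array(v) for k,v in m.items()})"
```

```text
t 2.02 tcp [0.4949 0.1147 0.1368] in tray mm [-67.3  -2.6] yaw of tool y -33.36 tilt [ 0.001 -0.004 -1.   ] F [-0.9  0.2 -0.3] w 0.0295
tool move mm [ 3.6 -5.9 62.8]
[0.43048182 0.15749043 0.30071601]
```

View pics/wr1.png

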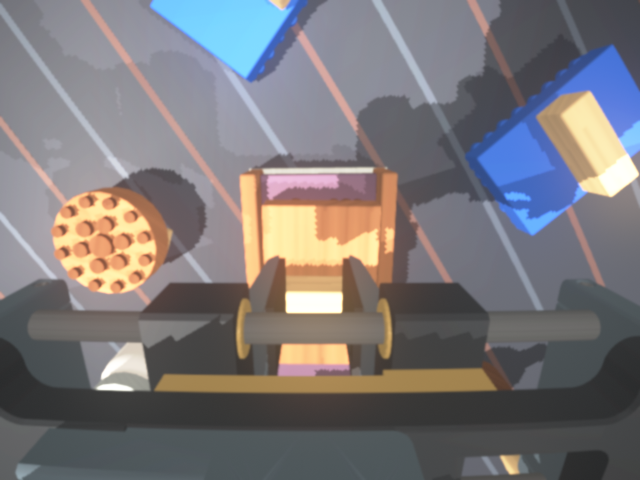

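The wrist view shows the block's rear top edge from (262,205) to (381,205) between the rails. The fingers at x≈265 and 362 are above the ledge, and the bar lies beyond them. I'll compute positions from these to check the estimate.

```bash
python3 -c "
from h import *
z=np.load('wr1.npz'); m={k:z[k] for k in('K','k1','origin','rotation')}; m['k1']=float(m['k1'])
tr=lambda u,v,h:(1e3*RT.T@(at_z(m,u,v,h)[:2]-T0)).round(1)
print('block rear L/R',tr(381,205,.062),tr(262,205,.062))
print('rail ends outer',tr(397,173,.046),tr(241,173,.046))
for u,v in((320,225),(320,190),(390,230),(250,230)):print(at_d(m,z['d'],u,v))
"
```

```text
block rear L/R [-98.1  44.9] [-98.8 -38.7]
rail ends outer [-118.7   58.7] [-119.6  -55.5]
[0.48299862 0.12770553 0.06344487]
[0.46612055 0.13921679 0.03362413]
[0.51903105 0.16809728 0.04738219]
[0.46064464 0.07900772 0.04728719]
```

The close view agrees within 2 mm: rear face at −98.5, mid y about +2. I go down to just above the ledge (contact at TCP z≈0.070).

Emit:
arm_command --moves '[0.0045,-0.004,0.02,0.5,-0.35,0,0,0.02,0,-0.35,0,0,0.01,0,-0.35,0,0,0.005,0,-0.35,0,0,0,0,-0.35]'

```text
t: 2.48
eef_pos: [0.4979, 0.1228, 0.0872]
ee_rot: [0.882, 0.471, 0.003, 0.003]
wrist_force: [0.1, -0.1, 0.2]
grip_width: 0.0298
```

```bash
python3 -c "
from h import *
where((-71,2,70))"
```

```text
t 2.48 tcp [0.4979 0.1228 0.0872] in tray mm [-69.1   5.9] yaw of tool y -33.79 tilt [ 0.008 -0.002 -1.   ] F [ 0.1 -0.1  0.2] w 0.0298
tool move mm [-3.9 -1.9 17.2]
```

Emit:
arm_command --moves '[-0.004,-0.002,0.006,-0.8,-0.35,0,0,0.005,0,-0.35,0,0,0.003,0,-0.35,0,0,0.002,0,-0.35]'

```text
t: 2.82
eef_pos: [0.4956, 0.1208, 0.0733]
ee_rot: [0.878, 0.478, 0.005, 0.004]
wrist_force: [0.6, 0.2, 0.0]
grip_width: 0.0296
```

```bash
python3 -c "
from h import *
where((-71,2,70))"
```

```text
t 2.82 tcp [0.4956 0.1208 0.0733] in tray mm [-69.9   3. ] yaw of tool y -32.87 tilt [ 0.012 -0.001 -1.   ] F [0.6 0.2 0. ] w 0.0296
tool move mm [-1.  -1.1  3.3]
```

Emit:
arm_command --moves '[0,0,0.003,0,-0.35,0,0,0.002,0,-0.35,0,0,0.002,0,-0.35]'

```text
t: 3.07
eef_pos: [0.4961, 0.1208, 0.0665]
ee_rot: [0.878, 0.478, 0.005, 0.004]
wrist_force: [-2.9, 1.3, 8.2]
grip_width: 0.0297
```

Emit:
arm_command --moves '[0,0,0.003,0,-0.35,0,0,0.003,0,-0.35]'

```text
t: 3.23
eef_pos: [0.4962, 0.1209, 0.0616]
ee_rot: [0.878, 0.478, 0.005, 0.003]
wrist_force: [-31.8, -3.6, 102.8]
grip_width: 0.0297
```

The pad bottomed out and the arm is stiff, so I back off at once.

Emit:
arm_command --moves '[0,0,-0.0012,0,-0.35]'

```text
t: 3.32
eef_pos: [0.4964, 0.121, 0.0635]
ee_rot: [0.878, 0.478, 0.004, 0.003]
wrist_force: [-4.7, -1.0, 11.4]
grip_width: 0.0298
```

Emit:
arm_command --moves '[0,0.002,0.0005,0,-0.35,0,0.002,0,0,-0.35]'

```text
t: 3.48
eef_pos: [0.5, 0.1192, 0.0643]
ee_rot: [0.879, 0.478, 0.004, 0.003]
wrist_force: [-4.7, 2.5, 10.8]
grip_width: 0.0296
```

Emit:
arm_command --moves '[0,0.002,0,0,-0.35,0,0.002,0,0,-0.35]'

```text
t: 3.65
eef_pos: [0.5037, 0.1173, 0.0652]
ee_rot: [0.879, 0.477, 0.004, 0.003]
wrist_force: [-3.5, 1.2, 10.3]
grip_width: 0.0296
```

```bash
python3 -c "
from h import *
where((-61,2,62.8))"
```

```text
t 3.65 tcp [0.5037 0.1173 0.0652] in tray mm [-61.2   4.4] yaw of tool y -32.96 tilt [ 0.01  -0.001 -1.   ] F [-3.5  1.2 10.3] w 0.0296
tool move mm [-2.4  0.2  2.4]
```

Emit:
arm_command --moves '[-0.001,0.002,0.0015,0,-0.35,-0.0005,0.002,0.0013,0,-0.35]'

```text
t: 3.82
eef_pos: [0.5071, 0.1143, 0.0635]
ee_rot: [0.879, 0.477, 0.005, 0.003]
wrist_force: [-3.3, 2.8, 12.2]
grip_width: 0.0299
```

Emit:
arm_command --moves '[-0.0005,0.002,0.001,0,-0.35,0,0.002,0.0008,0,-0.35]'

```text
t: 3.98
eef_pos: [0.5108, 0.112, 0.0626]
ee_rot: [0.879, 0.477, 0.005, 0.002]
wrist_force: [-3.5, 1.8, 13.1]
grip_width: 0.0292
```

```bash
python3 -c "
from h import *
where((-51,2,62.8))
p,d,m=snap('scene','sc2.png'); cv2.imwrite('pics/sc2c.png',cv2.resize(p[180:330,210:410,::-1],None,fx=4,fy=4,interpolation=cv2.INTER_CUBIC))"
```

```text
t 3.98 tcp [0.5108 0.112  0.0626] in tray mm [-52.4   3.8] yaw of tool y -33.01 tilt [ 0.011  0.001 -1.   ] F [-3.5  1.8 13.1] w 0.0292
tool move mm [-1.8  1.4 -0.2]
```

View pics/sc2c.png

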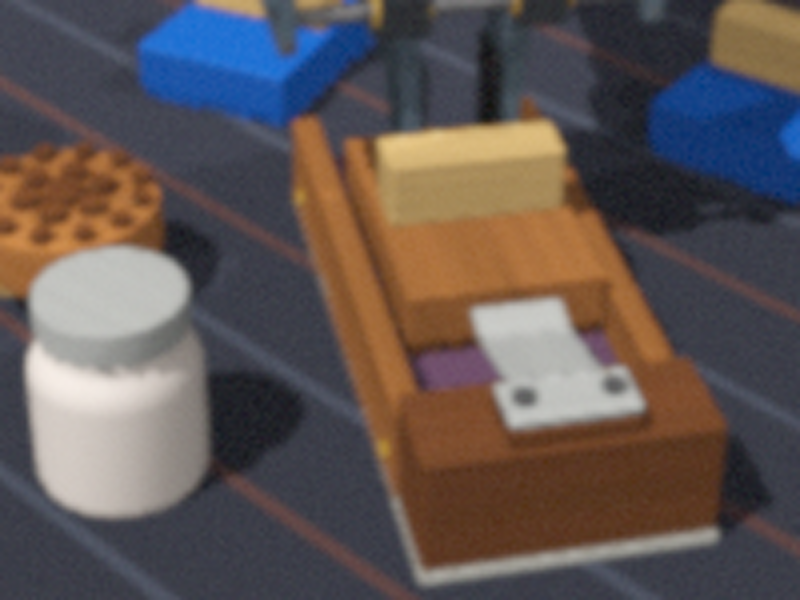

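The scene crop shows the pressed block still short of the lip. Its front top edge runs from (408,302) to (605,282), the lip end is at (470,305)–(563,298), and the fingers stand behind the bar. I'll compute the nose position.

```bash
python3 -c "
from h import *
m=vision.camera_model('scene')
for c in((408,304),(605,283)):print((1e3*RT.T@(at_z(m,c[0]/4+210-.4,c[1]/4+180-.4,.0547)[:2]-T0)).round(1))
for c in((472,308),(563,299)):print('lip',(1e3*RT.T@(at_z(m,c[0]/4+210-.4,c[1]/4+180-.4,.058)[:2]-T0)).round(1))
"
```

```text
[ 52.6 -40.3]
[54.3 41.2]
lip [ 65.  -17.1]
lip [66.3 19.9]
```

Emit:
arm_command --moves '[-0.0005,0.0025,0.0005,0,-0.35,0,0.0025,0.0005,0,-0.35]'

```text
t: 4.2
eef_pos: [0.5154, 0.1091, 0.0627]
ee_rot: [0.879, 0.477, 0.005, 0.002]
wrist_force: [-4.2, 2.3, 12.7]
grip_width: 0.0296
```

Emit:
arm_command --moves '[-0.0005,0.0025,0.0006,0,-0.35,0,0.0025,0.0006,0,-0.35]'

```text
t: 4.37
eef_pos: [0.52, 0.1063, 0.0626]
ee_rot: [0.879, 0.477, 0.005, 0.002]
wrist_force: [-4.8, 1.2, 12.9]
grip_width: 0.0296
```

Emit:
arm_command --moves '[-0.0005,0.0025,0.0006,0,-0.35,0,0.0025,0.0006,0,-0.35]'

```text
t: 4.53
eef_pos: [0.5246, 0.1035, 0.0625]
ee_rot: [0.879, 0.477, 0.005, 0.002]
wrist_force: [-4.0, -0.0, 13.8]
grip_width: 0.0297
```

Emit:
arm_command --moves '[-0.0005,0.0025,0.0005,0,-0.35,0,0.0025,0.0005,0,-0.35]'

```text
t: 4.7
eef_pos: [0.5293, 0.1007, 0.0626]
ee_rot: [0.879, 0.476, 0.006, 0.001]
wrist_force: [-4.7, 1.6, 13.0]
grip_width: 0.0296
```

Emit:
arm_command --moves '[-0.0005,0.0025,0.0005,0,-0.35,0,0.0025,0.0005,0,-0.35]'

```text
t: 4.87
eef_pos: [0.5339, 0.0979, 0.0628]
ee_rot: [0.879, 0.476, 0.006, 0.001]
wrist_force: [-3.1, 1.8, 13.8]
grip_width: 0.0296
```

```bash
python3 -c "
from h import *
where((-20,2,62.8))
p,d,m=snap('scene','sc3.png'); cv2.imwrite('pics/sc3c.png',cv2.resize(p[180:330,210:410,::-1],None,fx=4,fy=4,interpolation=cv2.INTER_CUBIC))"
```

```text
t 4.87 tcp [0.5339 0.0979 0.0628] in tray mm [-25.3   4.5] yaw of tool y -33.12 tilt [ 0.011  0.003 -1.   ] F [-3.1  1.8 13.8] w 0.0296
tool move mm [-2.5  5.4  0. ]
```

View pics/sc3c.png

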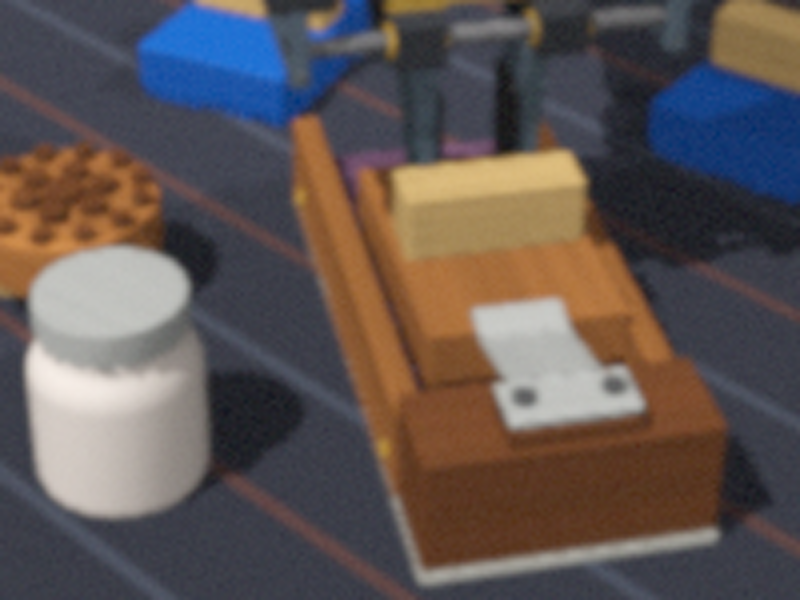

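The nose has passed under the lip: the front edge at (432,340)–(632,312) lies beneath the leaf, and forces stayed low. I continue the push, about 30 mm to go.

Emit:
arm_command --moves '[-0.0005,0.003,0.0005,0,-0.35,0,0.003,0.0005,0,-0.35,-0.0005,0.003,0.0005,0,-0.35]'

```text
t: 5.17
eef_pos: [0.5412, 0.0926, 0.0625]
ee_rot: [0.88, 0.476, 0.005, 0.0]
wrist_force: [-6.7, 4.4, 10.0]
grip_width: 0.0298
```

Emit:
arm_command --moves '[-0.0005,0.003,0.0005,0,-0.35,0,0.003,0.0005,0,-0.35,0,0.003,0.0005,0,-0.35]'

```text
t: 5.42
eef_pos: [0.5466, 0.0884, 0.0623]
ee_rot: [0.88, 0.475, 0.003, -0.002]
wrist_force: [-8.8, 6.6, 17.6]
grip_width: 0.03
```

Emit:
arm_command --moves '[-0.0005,0.002,0.0005,0,-0.35,0,0.002,0.0005,0,-0.35]'

```text
t: 5.58
eef_pos: [0.5491, 0.0867, 0.0623]
ee_rot: [0.88, 0.475, 0.002, -0.003]
wrist_force: [-9.5, 4.3, 17.3]
grip_width: 0.0296
```

```bash
python3 -c "
from h import *
where((6,2,62.8))"
```

```text
t 5.58 tcp [0.5491 0.0867 0.0623] in tray mm [-6.5  3.3] yaw of tool y -33.29 tilt [ 0.001  0.007 -1.   ] F [-9.5  4.3 17.3] w 0.0296
tool move mm [-1.1 12.5 -0.5]
```

Emit:
arm_command --moves '[0,0.004,0.0003,0,-0.35,0,0.004,0.0003,0,-0.35]'

```text
t: 5.75
eef_pos: [0.5545, 0.0832, 0.0623]
ee_rot: [0.88, 0.475, 0.001, -0.004]
wrist_force: [-9.0, 5.4, 14.5]
grip_width: 0.0294
```

Emit:
arm_command --moves '[0,0.004,0.0003,0,-0.35,0,0.004,0.0003,0,-0.35]'

```text
t: 5.92
eef_pos: [0.5601, 0.0796, 0.0623]
ee_rot: [0.88, 0.475, -0.0, -0.006]
wrist_force: [-9.4, 6.1, 16.1]
grip_width: 0.0295
```

```bash
python3 -c "
from h import *
where((6,2,62.8))"
```

```text
t 5.92 tcp [0.5601 0.0796 0.0623] in tray mm [6.5 3.2] yaw of tool y -33.32 tilt [-0.006  0.009 -1.   ] F [-9.4  6.1 16.1] w 0.0295
tool move mm [-1.2 -0.5 -0.5]
```

Emit:
arm_command --moves '[0,0.003,0.0003,0,-0.35,0,0.003,0.0003,0,-0.35]'

```text
t: 6.08
eef_pos: [0.5642, 0.077, 0.0623]
ee_rot: [0.88, 0.474, -0.002, -0.007]
wrist_force: [-9.2, 6.0, 15.5]
grip_width: 0.0296
```

Emit:
arm_command --moves '[0,0.003,0.0003,0,-0.35,0,0.003,0.0003,0,-0.35]'

```text
t: 6.25
eef_pos: [0.5676, 0.0749, 0.0623]
ee_rot: [0.88, 0.474, -0.003, -0.009]
wrist_force: [-28.6, 27.3, 33.9]
grip_width: 0.0295
```

```bash
python3 -c "
from h import *
where((16,2,62.8))
p,d,m=snap('top','top3.png'); cv2.imwrite('pics/top3c.png',cv2.resize(p[145:315,235:395,::-1],None,fx=3.5,fy=3.5,interpolation=cv2.INTER_CUBIC))
p,d,m=snap('scene','sc4.png'); cv2.imwrite('pics/sc4c.png',cv2.resize(p[180:330,210:410,::-1],None,fx=4,fy=4,interpolation=cv2.INTER_CUBIC))"
```

```text
t 6.25 tcp [0.5676 0.0749 0.0623] in tray mm [15.4  3.4] yaw of tool y -33.38 tilt [-0.014  0.012 -1.   ] F [-28.6  27.3  33.9] w 0.0295
tool move mm [-1.4  0.6 -0.5]
```

View pics/sc4c.png

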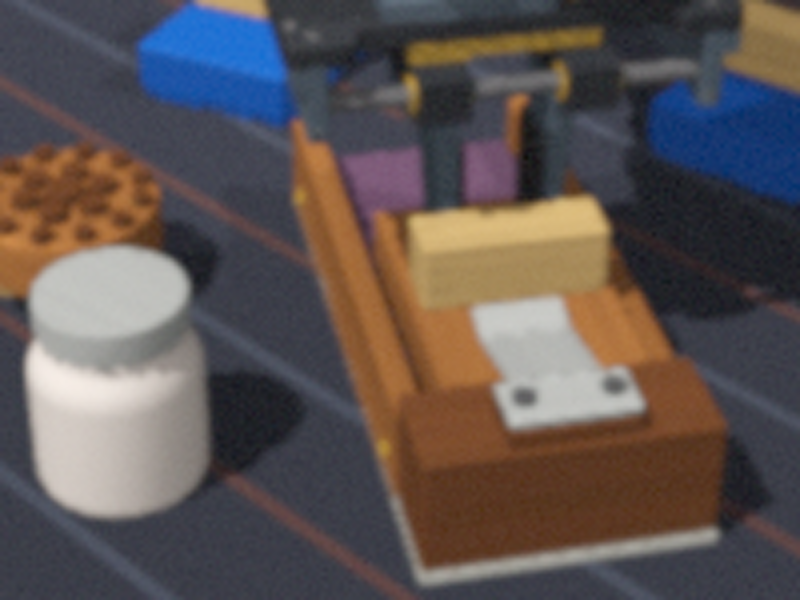

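The horizontal force jumped to about 39 N, with TCP at tray x 15.4 against a predicted 16 for home. The picture agrees: the front is hidden under the leaf at the end block. I ease the push, then lift straight off.

Emit:
arm_command --moves '[0,0,-0.0003,0,-0.35]'

```text
t: 6.43
eef_pos: [0.5673, 0.0754, 0.063]
ee_rot: [0.88, 0.475, -0.004, -0.009]
wrist_force: [0.4, -3.7, 5.5]
grip_width: 0.0295
```

Emit:
arm_command --moves '[0,0.0002,-0.002,0,-0.35]'

```text
t: 6.52
eef_pos: [0.5673, 0.0754, 0.0649]
ee_rot: [0.88, 0.475, -0.004, -0.009]
wrist_force: [-1.7, 0.2, -0.1]
grip_width: 0.0294
```

Emit:
arm_command --moves '[0,-0.0001,-0.002,0,-0.35]'

```text
t: 6.6
eef_pos: [0.5673, 0.0755, 0.067]
ee_rot: [0.88, 0.475, -0.004, -0.009]
wrist_force: [0.3, -0.6, 0.6]
grip_width: 0.0299
```

The force is near zero, so the fingers are free. I lift away and back.

Emit:
arm_command --moves '[0,-0.001,-0.005,0,-0.35,0,-0.001,-0.01,0,-0.35,0,-0.001,-0.03,0,-0.35,0,0,-0.04,0,-0.35,0,0,-0.04,0,-0.35,0,-0.03,-0.03,0,-0.35,0,-0.04,0,0,-0.35,0,-0.04,0,0,-0.35]'

```text
t: 7.27
eef_pos: [0.4782, 0.1338, 0.2342]
ee_rot: [0.881, 0.472, -0.002, -0.009]
wrist_force: [-1.1, 0.6, -1.1]
grip_width: 0.0296
```

Emit:
arm_command --moves '[0,-0.04,0,0,-0.35,0.03,-0.02,0,0,-0.35,0.04,0,0,0,-0.35,0.04,0,0,0,-0.35,0.04,0,0,0,-0.35,0.04,0,0,0,-0.35,0,0,0,0,-0.35,0,0,0,0,-0.35]'

```text
t: 7.93
eef_pos: [0.5277, 0.3367, 0.2456]
ee_rot: [0.881, 0.473, 0.003, -0.009]
wrist_force: [-0.3, -1.0, 0.2]
grip_width: 0.0297
```

```bash
python3 -c "
from h import *
where()
p,d,m=snap('top','top4.png'); cv2.imwrite('pics/top4c.png',cv2.resize(p[145:315,235:395,::-1],None,fx=3.5,fy=3.5,interpolation=cv2.INTER_CUBIC))
np.savez('top4.npz',d=d)"
```

```text
t 7.93 tcp [0.5277 0.3367 0.2456] in tray mm [-159.9  201.8] yaw of tool y -33.54 tilt [-0.004  0.018 -1.   ] F [-0.3 -1.   0.2] w 0.0297
```

View pics/top4c.png

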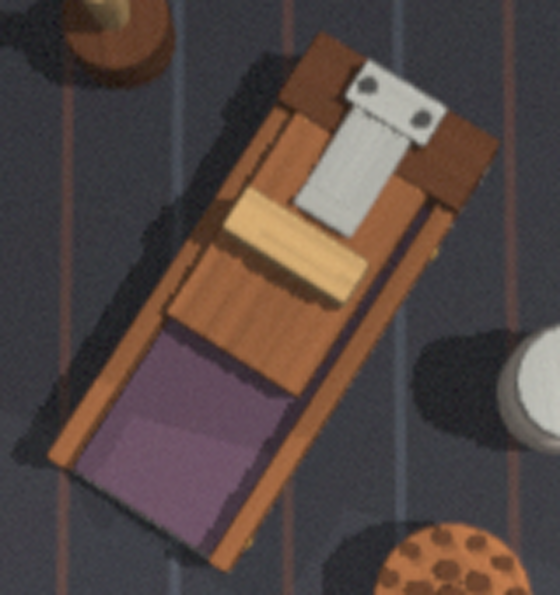

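The top view shows the block under the leaf. Its rear edge is at (165,315)–(300,395), the bar corners at (253,187), (370,263), (345,305) and (222,225), and the bystanders haven't moved. I'll check its position and height numerically.

Run:
```python
from h import *
m=vision.camera_model('top'); d=np.load('top4.npz')['d']; d0=np.load('top1.npz')['d']
W=lambda c,h:at_z(m,c[0]/3.5+235-.36,c[1]/3.5+145-.36,h)[:2]*1e3
tr=lambda p:(RT.T@(p-T0*1e3)).round(1)
print('rear',tr(W((165,315),.057)),tr(W((300,395),.057)),'home: x=-20')
f=fit([(13,38),(13,-38),(-13,-38),(-13,38)],[W(c,.087) for c in[(253,187),(370,263),(345,305),(222,225)]])
print('bar',np.degrees(f[0]),tr(f[1]),f[2].round(1),'home: x=45')
px=lambda c:(int(c[0]/3.5+235),int(c[1]/3.5+145))
for n,c,dd in[('ledge now rear',(225,320),d),('ledge now mid',(265,310),d),('front ledge',(300,170),d),('bar',(297,243),d),('ledge0',(160,420),d0),('ledge0 front',(280,300),d0),('bar0',(215,375),d0),('rail',(100,400),d),('endblock',(470,165),d),('endblock0',(470,165),d0)]:
    p=at_d(m,dd,*px(c),3); print(n,(p*1e3).round(1),tr(p[:2]*1e3))
```

```text
rear [-21.2  44.6] [-18.3 -39.5] home: x=-20
bar -33.59513828890067 [45.3  2.2] [1.8 1.2 0.4 0.6] home: x=45
ledge now rear [556.6  97.1  55.7] [-5.9 16.1]
ledge now mid [562.2  76.5  55.5] [10.   1.8]
front ledge [638.3  57.8  55. ] [84.1 27.3]
bar [593.5  58.8  84.9] [45.9  3.9]
ledge0 [501.9 131.9  60.7] [-70.6  15.7]
ledge0 front [567.2  67.   60.9] [19.4 -3.5]
bar0 [523.4 100.1  91.1] [-35.4   0.7]
rail [514.5 165.9  43.2] [-78.5  51.1]
endblock [639.5 -34.5  56.2] [135.1 -49.6]
endblock0 [639.6 -34.5  55.5] [135.3 -49.6]
```

Checks are consistent: bar centre at 45.3 (home 45), rear edge about −20 (home −20), ledge about 5 mm below its start height and level, arm clear. Handing in.

```bash
python3 -c "
from h import *
ticket.finish_job(); where()"
```

```text
the job is handed in; nothing more can be done
the job is handed in; nothing more can be done
```

The block is in the tray, home against the end stop under the leaf spring, with the hand clear. The job was handed in at about 8 s on the robot's clock; no verdict was reported.

**What I did:** I pressed the block's rear ledge down on the sprung pad, about 7 mm at 10–14 N. Keeping it pressed, I pushed it under the leaf until the horizontal force jumped at the stop (about 39 N), then eased off and lifted straight away.

**Last checks, from the top camera:**
- **Position:** the bar centre is at tray x 45.3 mm (home is 45) and the rear edge at about −20 mm (home is −20), good to roughly 2 mm.
- **Height:** the block's top sits about 5 mm below where it started, against the 3 mm needed, and reads level to within 1 mm.
- **Surroundings:** the jar, mallet and round block show no visible movement, and the wrist force with the hand away is about 0–1 N.

**What went less well:**
- **First press:** it overshot to about 103 N at the wrist for one step when the pad bottomed out (the limit is 120 N). I backed off at once.
- **Leaf force:** I didn't measure the leaf's force on the block directly; I infer it from the block staying down.
- **Block angle:** the bar corners give the block an angle about 0.8° off the tray's, which is within the error of my pixel readings.

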